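# Hang the lamp module on the sloped test stand by its keyholes

## Robot

A 6-joint arm with a two-finger parallel gripper is mounted at the origin on the work surface. World frame = base frame: x ahead of the robot, y to its left, z up, the work surface at z = 0. Lengths are in m, angles in degrees, forces in N, time in s.
With the tool pointing down it reaches from about 0.25 to 0.775 m from the base axis. Payload 4 kg.
Tool frame: the origin (TCP) lies on the centre line of the jaws, within the pads' length; the fingertips stand 25 mm ahead of it and the grasp point (between the pads) lies 6 mm ahead of it; z points along the fingers, y is the line along which they close (so a half turn about z gives the same grasp; the last joint's range is limited). The gripper opens to 94 mm and grips with 3 to 60 N. Pads are 16 mm wide; open, the fingers measure 119 mm over their backs; the gripper's body (75 mm by 177 mm) begins 78 mm behind the grasp point.
Start: joints at [-76.381, 4.996, 78.535, -0, 96.463, -5.907], TCP at [0.184, -0.518, 0.231] pointing down, gripper open.
Joint ranges: [-177.83, 177.83], [-43.37, 116.18], [15.69, 146.23], [-61.86, 241.86], [9.47, 152.12], [-147.06, 147.06]. Speed limits (degrees/s): [159.86, 159.86, 180, 180, 180, 180].

## Interface

Orientations are given as a 3x3 rotation matrix whose columns are the frame's x, y, z axes.
In Python, from cell import manip, cams, outline_of gives the robot as it stands.
- The arm moves only by the tool carry_out, never from a script. Its argument "series" is a list that holds one entry, the list of rows, each a list of 7 numbers: the closure, from -1 (fully open) to 1 (shut), then the shift along the world's x, y, z in m, then the turn, a rotation vector about the world's x, y, z in degrees. In form: [[[jaw, x, y, z, wx, wy, wz], ...]]. A call has 1 to 8 rows; each row shifts and turns the commanded pose from where the row before left it; what a row does not reach is not made up. A row lasts 1/12 s, in which the tool goes at most 41.7 mm and 7.16 degrees, less where a joint would pass 70% of its speed; a pose out of reach is approached as far as the arm can. A call with a gripper value outside its range is refused whole. The fingers move at their own pace and stop on an object; "newtons" is the grip in N (left out, the last holds). Time passes only in rows, so rows that do not move let the fingers close. It gives the time, the measured TCP pose, the force, the opening and the grip force at its end, in the units of the state.
- manip.state(): the state, without advancing time (a new reading comes with each control period).
- cams.grab_frame(name): name is "scene" or "side" or "wrist"; returns a dict with "pixels" (400x640x3 uint8, red, green, blue), "z_map" (400x640 float32, m along the optical axis (not along the pixel's ray), 0 where there is no reading), "mtx" (3x3 intrinsics, pixels), "k1" (the pictures are not rectified: a ray, as slopes to the right and down, at radius r is drawn at 1 + k1 r^2 times it, then the intrinsics apply), "extrinsics" (4x4, takes a point from world to camera coordinates). Camera axes: x right, y up, looking along -z (the intrinsics and any distortion apply to the point x, -y, -z); pixel columns grow to the right and rows downward; lengths in m; the calibration is good to about 2 mm. A picture is of the moment at which its call begins.
- manip.hand_in(): hands the job in; it is judged then, once.
Trained networks look in the newest picture that a camera, given by its name, has taken for a name from the list of things; names that differ only in an ending like _2 or _b are one class to them, and where a whole thing is asked for, a point or a joint stands for the part that bears it (a point fixed in the world has none). Each returns a list of dicts, best first, with "score" (0 to 1); they miss things now and then, are a little off and sometimes report something else, mostly with a low value. They report only what shows in the picture. A call takes as long as a camera call. They do not tell look-alikes from the thing itself.
- outline_of(label, camera): "mask" (400x640 bool, what is visible of it) and "xy" ([column, row] in pixels, amid what is visible of it).
The state is a dict: "clock": time; "joint_pos": joint angles; "joint_vel": joint speeds; "tau": joint torques, N m; "ee_pos": TCP position; "orientation": TCP orientation; "contact_force": force on the tool from outside, world axes, zero at the start; "torque": the same for the moment, N m; "finger_gap": opening from 0.0 (shut) to 1.0 (fully open); "gripper_force": force on a finger pad.
Only numpy, scipy, OpenCV 4.12 (cv2) and the standard library are available. Lean on these libraries where they do the work, as an engineer would, in place of code of your own. Each camera call takes 0.05 s, during which the arm holds its last target. There are 200 camera calls.

## Task

Pick up the microscope lamp module and fit it on the sloped stand, orange-striped edge uphill, so that both headed studs come through the wide ends of its keyholes and the plate lies flat on the bed, and let go of it there. Then slide it down the slope until it is fully home with the studs locked in the ends of the narrow slots, and leave it. Leave the other things on the bench where they are.

Things in the scene. Friction and masses are not known exactly. Their poses are not given: they have to be found in the camera images.
- lamp_centre (a point): Centre of the lamp module, 28 mm above its underside. White plate 90 mm (x) by 168 mm (y), 6 mm thick, lying flat on the bench; on its middle a black housing 60 mm (x) by 36 mm (y), from 6 to 56 mm above the underside, to be gripped across its 36 mm. Mass 0.3 to 0.65 kg. Axes: x towards the orange-striped edge (which goes uphill on the stand), z up out of the plate.
- lamp: The same lamp module, origin at the centre of its underside, same axes. Two equal keyholes go through the plate at y = +56 and y = -56 mm: the wide part is centred at x = -14 mm and measures 26 mm (x) by 24 mm (y) with cut corners; from it a slot 14 mm wide runs towards +x and ends at x = +16.5 mm.
- lamp_upper_edge (a point): Middle of the module's orange-striped edge (x = +45 mm, y = 0, 3 mm above the underside); axes as those of the module.
- bed (a point): Middle of the stand's sloped blue bed, on its surface, 60 mm above the bench. The stand is fixed; the bed is 150 mm long (x) by 190 mm wide (y) at 20 degrees: x points up the slope (away from the robot), y across, z square out of the surface. The module put on with its studs in the wide parts has its centre at x = +14 mm; fully home at x = -12 mm, where the studs stop it hard.
- stand: The stand; origin on the bench below the bed's middle. Two headed studs stand square on the bed at bed x = 0, 112 mm apart in y: steel shank 9 mm across and 9 mm high, brass head 19 mm across, its top 14 mm above the bed. They share a bar clamped along a cross groove: their middle is anywhere from bed y = -9 to +9 mm, not reported; find it by eye or feel.
- stud_line (a point): The point of the nominal middle between the two stud heads, 14 mm above the bed at bed x = 0, y = 0 (axes as the bed's); the real middle is up to 9 mm to either side in y. A plate that misses rests on the heads, 14 mm above the bed; one that finds both drops flat. Friction then holds it on the slope when let go; under 3 N slides it down.
- cleaner: white lens-cleaner bottle with blue cap, standing, 42 mm diameter, 90 mm tall; a bystander, origin at its underside
- objective: steel microscope objective standing on its nose, 30 mm diameter, 45 mm tall; a bystander, origin at its underside
- slide_box: yellow slide box, 85 x 110 x 32 mm; a bystander, origin at its underside
- eyepiece: silver-grey microscope eyepiece standing, 38 mm diameter, 62 mm tall; a bystander, origin at its underside
- screwdriver: screwdriver with blue handle lying on the bench; a bystander
- dish: shallow glass dish, 90 mm diameter, 18 mm tall; a bystander, origin at its underside
Mind the look-alikes: they are no part of the job. Leave any turquoise look-alike of the lamp alone. Of the things that look like the stand, the larger one is meant.

How it is judged (in metres and radians):
On the way:
1. the lamp module lies flat on the bed with the studs through the wide parts of its keyholes, let go (z of lamp_centre in the frame of bed between 0.0255 and 0.0305 m and y of lamp_centre in the frame of bed between -0.015 and 0.015 m and angle between the z axis of lamp_centre and the z axis of bed, either way round below 0.05 rad and angle between the x axis of lamp_centre and the x axis of bed, either way round below 0.08 rad and x of lamp_upper_edge in the frame of bed above 0.02 m and x of lamp_centre in the frame of bed between 0.007 and 0.02 m and contact force between the fingers and lamp below 0.3 N), for 0.2 s.
At the end, for the whole second after the job is handed in: The lamp module rests flat on the bed (within 2.5 mm and 0.05 rad), striped edge uphill, square to the slope within 0.08 rad, its centre within 15 mm of the bed's middle line and within 3 mm of the hard stop (bed x below -9 mm): both studs locked in the slots, at rest (z of lamp_centre in the frame of bed between 0.0255 and 0.0305 m and y of lamp_centre in the frame of bed between -0.015 and 0.015 m and angle between the z axis of lamp_centre and the z axis of bed, either way round below 0.05 rad and angle between the x axis of lamp_centre and the x axis of bed, either way round below 0.08 rad and x of lamp_upper_edge in the frame of bed above 0.02 m and x of lamp_centre in the frame of bed between -0.016 and -0.009 m and linear speed of lamp below 0.01 m/s); the robot touches nothing.
It fails at once if another thing on the bench is displaced by more than 30 mm (distance of any of cleaner, objective, slide_box, eyepiece, screwdriver, dish from where it was at the start of the episode above 0.03 m).
It also fails if it takes over 54 s, if anything falls off the work surface, if the arm or the gripper's body presses on something with over 40 N, if the wrist force passes 120 N, or if a joint passes its speed limit or range.

## Working session

There is one attempt and no reset: what is moved stays moved. The work goes in short steps, Python scripts to look and compute and a tool call to move; the robot and the scene stay as the last step left them, time stands still between calls to the robot, and variables do not carry over. Pictures are saved under pics/ and viewed, at most 10 in all, crops included, and the job is handed in when it is done.

Besides the shell and the picture viewer there is one more tool, called after "Request:" as name(argument=value, ...) on one line, values as JSON. carry_out: Moves the arm, as the interface text tells. Its arguments: {"type":"object","properties":{"series":{"type":"array"},"newtons":{"type":"number"}},"required":["series"]}

```bash
ls; mkdir -p pics
cat > h.py <<'E'
import numpy as np, cv2
from cell import manip, cams, outline_of
def grab(n): return cams.grab_frame(n)
def rays(f,uv):
    K=np.array(f['mtx'],float); k1=f['k1']
    uv=np.atleast_2d(np.asarray(uv,float))
    p=cv2.undistortPoints(uv.reshape(-1,1,2),K,np.array([k1,0,0,0,0.]))[:,0]
    return p
def world(f,uv,z=None):
    "pixels->world using depth map"
    uv=np.atleast_2d(np.asarray(uv,float)); p=rays(f,uv)
    if z is None: z=f['z_map'][uv[:,1].round().astype(int),uv[:,0].round().astype(int)]
    pc=np.c_[p[:,0]*z,-p[:,1]*z,-z*np.ones(len(p))]
    E=np.array(f['extrinsics']); return (pc-E[:3,3])@E[:3,:3]
def proj(f,P):
    P=np.atleast_2d(P);E=np.array(f['extrinsics']); c=P@E[:3,:3].T+E[:3,3]
    q=np.c_[c[:,0],-c[:,1],-c[:,2]]
    return cv2.projectPoints(q.reshape(-1,1,3),np.zeros(3),np.zeros(3),np.array(f['mtx'],float),np.array([f['k1'],0,0,0,0.]))[0][:,0]
def cloud(f,mask=None):
    m=f['z_map']>0
    if mask is not None: m&=mask
    v,u=np.nonzero(m); return world(f,np.c_[u,v]),np.c_[u,v]
def save(n,img): cv2.imwrite('pics/'+n,cv2.cvtColor(img,cv2.COLOR_RGB2BGR))
E
python3 - <<'E'
from h import *
for n in ['scene','side']:
    f=grab(n); save(n+'0.png',f['pixels']); E=np.array(f['extrinsics']); print(n,-E[:3,:3].T@E[:3,3],f['k1'],f['mtx'][0][0])
    for l in ['lamp','stand','cleaner','objective','slide_box','eyepiece','screwdriver','dish']:
        for d in outline_of(l,n):
            P,_=cloud(f,d['mask'])
            if len(P): print(l,round(d['score'],2),np.round(d['xy']),len(P),np.median(P,0).round(3),P.min(0).round(3),P.max(0).round(3))
E
```

```text
pics
scene [ 1.11752391 -0.01612679  0.88838603] -0.08186869803796308 385.52777751948537
lamp 0.77 [350. 156.] 1208 [0.341 0.156 0.007] [ 0.229  0.09  -0.004] [0.419 0.227 0.061]
lamp 0.62 [376. 214.] 1804 [0.55  0.2   0.007] [ 0.466  0.118 -0.005] [0.597 0.297 0.062]
stand 0.89 [214. 215.] 3756 [ 0.557 -0.231  0.049] [ 0.394 -0.377 -0.004] [ 0.619 -0.123  0.089]
stand 0.62 [218. 146.] 1405 [ 0.299 -0.233  0.035] [ 0.183 -0.327 -0.003] [ 0.344 -0.157  0.065]
cleaner 0.72 [301. 185.] 367 [0.472 0.006 0.052] [ 0.393 -0.017 -0.004] [0.484 0.031 0.093]
objective 0.46 [299. 224.] 127 [ 0.581 -0.01   0.037] [ 0.562 -0.023  0.009] [0.588 0.004 0.048]
slide_box 0.81 [261. 303.] 1787 [ 0.79  -0.11   0.032] [ 0.728 -0.167 -0.002] [ 0.828 -0.056  0.037]
eyepiece 0.6 [340. 295.] 271 [0.795 0.068 0.061] [ 0.774  0.051 -0.001] [0.808 0.094 0.067]
screwdriver 0.68 [136. 192.] 272 [ 0.442 -0.472  0.023] [ 0.389 -0.505 -0.001] [ 0.498 -0.45   0.03 ]
dish 0.67 [375. 211.] 1662 [0.553 0.198 0.007] [ 0.479  0.118 -0.004] [0.597 0.294 0.062]
side [-0.32756977 -0.95092348  0.8696619 ] -0.06272093278372408
[... 175 characters left out ...]
002] [0.411 0.204 0.061]
lamp 0.55 [286. 195.] 663 [0.526 0.187 0.009] [ 0.48   0.114 -0.003] [0.594 0.293 0.063]
stand 0.97 [306. 282.] 1845 [ 0.264 -0.254  0.038] [ 0.201 -0.318 -0.001] [ 0.335 -0.153  0.065]
stand 0.84 [385. 244.] 636 [ 0.52  -0.308  0.069] [ 0.157 -0.562 -0.003] [ 0.682 -0.085  0.403]
cleaner 0.55 [300. 214.] 257 [ 0.449 -0.007  0.049] [ 0.436 -0.021  0.003] [0.471 0.015 0.094]
objective 0.49 [330. 211.] 114 [ 0.566 -0.018  0.027] [ 0.555 -0.027 -0.003] [0.618 0.049 0.049]
slide_box 0.61 [399. 205.] 291 [ 0.776 -0.154  0.032] [ 0.731 -0.173  0.003] [ 0.821 -0.093  0.04 ]
screwdriver 0.91 [410. 306.] 319 [ 0.427 -0.483  0.024] [ 0.382 -0.509  0.002] [ 0.561 -0.424  0.03 ]
```

Run:
```python
from h import *
im=cv2.cvtColor(cv2.imread('pics/scene0.png'),cv2.COLOR_BGR2RGB)
save('crop0.png',cv2.resize(im[110:340,110:450],(800,541),interpolation=cv2.INTER_CUBIC))
```

```text
(no output)
```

View pics/crop0.png

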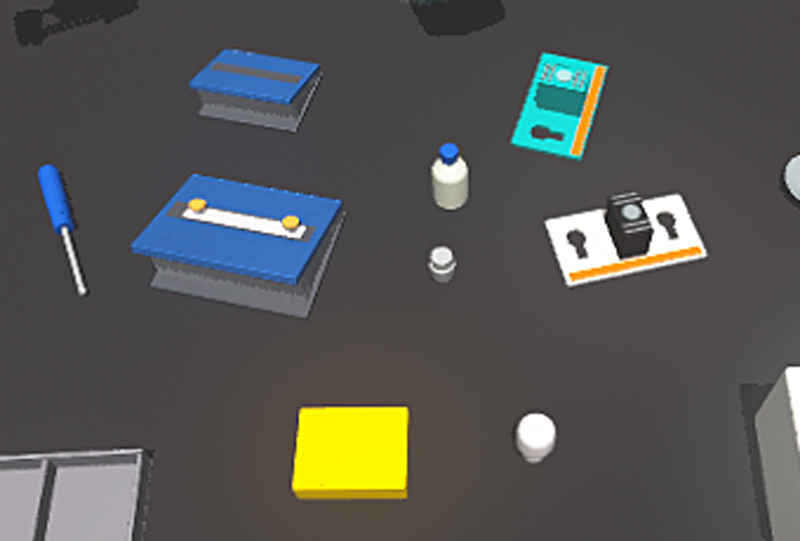

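The crop (2.35x) shows two lamp candidates: turquoise at px (350,156), which is the look-alike, and white with the orange stripe towards the camera at (376,213), which is the one meant. There are two stands: the small one at (218,146) has no studs, and the larger one at (214,215) has two brass studs at about (194,197) and (234,204), so that one is meant. Next I measure both.

```bash
cat >> h.py <<'E'
def fitlamp(f,c,zr=(0.002,0.011),r=.12):
    P,uv=cloud(f); col=f['pixels'][uv[:,1],uv[:,0]].astype(int)
    near=np.hypot(*(P[:,:2]-c).T)<r
    white=near&(col.min(1)>130)&(P[:,2]<.02); org=near&(col[:,0]>150)&(col[:,2]<90)&(col[:,1]<190)&(P[:,2]<.02)
    A=P[white|org]; ce,sz,an=cv2.minAreaRect(A[:,:2].astype(np.float32))
    top=near&(P[:,2]>.053); H=P[top]
    return ce,sz,an,P[org].mean(0),len(A),np.median(A[:,2]),H
E
python3 - <<'E'
from h import *
f=grab('scene')
ce,sz,an,o,n,z,H=fitlamp(f,np.array([.54,.205]))
print('lamp',np.round(ce,4),np.round(sz,4),an,'orange',o.round(4),n,z,'housing top',len(H),((H.min(0)+H.max(0))/2).round(4),cv2.minAreaRect(H[:,:2].astype(np.float32)))
P,uv=cloud(f); col=f['pixels'][uv[:,1],uv[:,0]].astype(int)
near=np.hypot(*(P[:,:2]-[.55,-.24]).T)<.16
b=near&(col[:,2]>120)&(col[:,0]<80)&(P[:,2]>.02)
B=P[b]; m=B.mean(0); 
for _ in range(3):
    U,S,V=np.linalg.svd(B-m,full_matrices=False); n=V[2]*np.sign(V[2][2]); d=(B-m)@n; B=B[abs(d)<.004]; m=B.mean(0)
tilt=np.degrees(np.arccos(n[2])); ux=-n[:2]/np.hypot(*n[:2]); print('n',n.round(4),'tilt',tilt,'yaw',np.degrees(np.arctan2(ux[1],ux[0])))
x=np.r_[ux*np.cos(np.radians(tilt)),np.sin(np.radians(tilt))]; y=np.cross(n,x); R=np.c_[x,y,n]
q=(B-m)@R; ce2=cv2.minAreaRect(q[:,:2].astype(np.float32)); print(ce2)
c=m+R@np.r_[ce2[0],0]; print('bed centre',c.round(4))
s=near&(col[:,0]>150)&(col[:,2]<110)&(col[:,0]-col[:,2]>80)&(P[:,2]>.03)
S=(P[s]-c)@R
for g in (S[S[:,1]<0],S[S[:,1]>0]): print('stud',len(g),g.mean(0).round(4),g.min(0).round(4),g.max(0).round(4))
E
```

```text
lamp [0.5373 0.207 ] [0.099  0.1742] 9.059906959533691 orange [0.576  0.2101 0.0065] 1234 0.005888028117458002 housing top 239 [0.5405 0.2054 0.0573] ((0.5408469438552856, 0.2058180421590805), (0.06073017418384552, 0.03630264475941658), 7.0190629959106445)
n [-0.3241  0.0964  0.9411] tilt 19.761013267479893 yaw -16.565971585184293
((-0.009337931871414185, -0.001970343291759491), (0.18978191912174225, 0.1538727581501007), 89.50923156738281)
bed centre [ 0.5212 -0.2335  0.0603]
stud 26 [ 0.0021 -0.0504  0.0142] [-0.0077 -0.0608  0.0107] [ 0.0101 -0.0429  0.0171]
stud 30 [0.0016 0.0605 0.0138] [-0.0109  0.0513  0.0117] [0.0108 0.0696 0.0154]
```

Run:
```python
from h import *
s=manip.state(); print(s['clock'],s['ee_pos'],np.array(s['orientation']).round(3))
f=grab('wrist'); E=np.array(f['extrinsics']); R=np.array(s['orientation']); print((R.T@(-E[:3,:3].T@E[:3,3]-s['ee_pos'])).round(3),(R.T@(-E[:3,:3].T[:,2])).round(3),f['mtx'][0][0],f['k1'])
```

```text
0.95 [ 0.18383996 -0.51835329  0.23052065] [[ 0.942  0.334  0.   ]
 [ 0.334 -0.942 -0.   ]
 [ 0.     0.    -1.   ]]
[ 0.076 -0.001 -0.156] [-0.26  -0.     0.966] 337.72514877329536 -0.030754668145084426
```

Request:
carry_out(series=[[[-1, 0.028, 0.024, 0.004, 0, 0, -4.5], [-1, 0.028, 0.024, 0.004, 0, 0, -4.5], [-1, 0.028, 0.024, 0.002, 0, 0, -4.5], [-1, 0.028, 0.024, 0, 0, 0, -4.5], [-1, 0.028, 0.024, 0, 0, 0, -4.5], [-1, 0.028, 0.024, 0, 0, 0, -4.5], [-1, 0.028, 0.024, 0, 0, 0, -4.5], [-1, 0.028, 0.024, 0, 0, 0, -4.5]]])

```text
clock: 1.67
ee_pos: [0.409, -0.325, 0.2408]
orientation: [[0.958, -0.287, 0.0], [-0.287, -0.958, -0.001], [0.001, 0.0, -1.0]]
contact_force: [-0.1, -0.1, -0.4]
finger_gap: 0.999
gripper_force: 0.0
```

Request:
carry_out(series=[[[-1, 0.028, 0.024, 0, 0, 0, 0], [-1, 0.028, 0.024, 0, 0, 0, 0], [-1, 0.028, 0.024, 0, 0, 0, 0], [-1, 0.028, 0.02, 0, 0, 0, 0], [-1, 0, 0, 0, 0, 0, 0], [-1, 0, 0, 0, 0, 0, 0]]])

```text
clock: 2.17
ee_pos: [0.5207, -0.2331, 0.24]
orientation: [[0.96, -0.28, -0.001], [-0.28, -0.96, 0.0], [-0.001, 0.0, -1.0]]
contact_force: [-0.4, -0.4, 0.2]
finger_gap: 1.001
gripper_force: 0.0
```

```bash
cat >> h.py <<'E'
def fitbed(f):
    P,uv=cloud(f); col=f['pixels'][uv[:,1],uv[:,0]].astype(int)
    near=np.hypot(*(P[:,:2]-[.53,-.235]).T)<.16
    b=near&(col[:,2]>100)&(col[:,0]<80)&(P[:,2]>.02)
    B=P[b]; m=B.mean(0)
    for _ in range(3):
        U,S,V=np.linalg.svd(B-m,full_matrices=False); n=V[2]*np.sign(V[2][2]); d=(B-m)@n; B=B[abs(d)<.004]; m=B.mean(0)
    tilt=np.arccos(n[2]); ux=-n[:2]/np.hypot(*n[:2])
    x=np.r_[ux*np.cos(tilt),np.sin(tilt)]; y=np.cross(n,x); R=np.c_[x,y,n]
    q=(B-m)@R; r=cv2.minAreaRect(q[:,:2].astype(np.float32)); c=m+R@np.r_[r[0],0]
    s=near&(col[:,0]>140)&(col[:,2]<110)&(col[:,0]-col[:,2]>70)&(P[:,2]>.03)
    return c,R,np.degrees(tilt),np.degrees(np.arctan2(ux[1],ux[0])),r,(P[s]-c)@R
E
python3 - <<'E'
from h import *
s=manip.state(); print(s['clock'],s['ee_pos'],np.array(s['orientation']).round(3).tolist())
f=grab('wrist'); save('w1.png',f['pixels'])
c,R,t,y,r,S=fitbed(f); print('bed',c.round(4),t,y,r)
for g in (S[S[:,1]<0],S[S[:,1]>0]):
    print('stud',len(g),np.median(g,0).round(4),g.min(0).round(4),g.max(0).round(4), (c+R@np.median(g,0)).round(4))
E
```

```text
2.1667 [ 0.5207191  -0.23313247  0.24001226] [[0.96, -0.28, -0.001], [-0.28, -0.96, 0.0], [-0.001, 0.0, -1.0]]
bed [ 0.5197 -0.2333  0.0614] 19.891105733451354 -16.598189828929545 ((-0.027247965335845947, 0.01710418611764908), (0.18980950117111206, 0.15120264887809753), 89.65458679199219)
stud 546 [ 0.1176 -0.0464  0.2454] [ 0.0052 -0.0589  0.0103] [ 0.123  -0.0451  0.2497] [ 0.5324 -0.2855  0.3321]
stud 302 [0.1198 0.0496 0.2461] [0.005  0.0481 0.0116] [0.1226 0.0532 0.25  ] [ 0.5616 -0.194   0.3336]
```

View pics/w1.png

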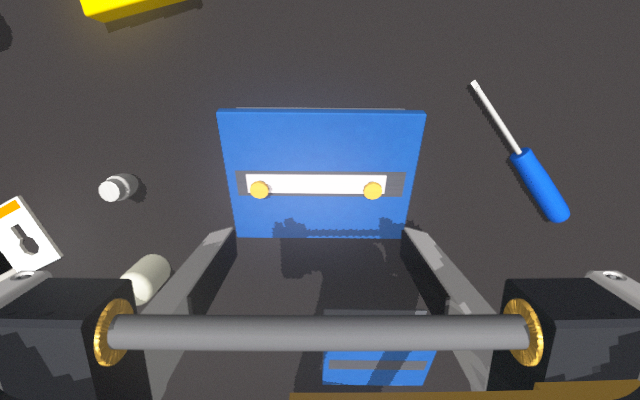

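The wrist view shows the whole bed, with the brass heads at (260,190) and (373,190). Next I redo the stud measurement, leaving out the gripper's own brass parts.

Run:
```python
from h import *
f=grab('wrist')
c,R,t,y,r,S=fitbed(f); S=S[S[:,2]<.03]; print('bed',c.round(4),t,y,r[2])
ms=[]
for g in (S[S[:,1]<0],S[S[:,1]>0]):
    g=g[abs(g[:,2]-.014)<.003]; m=(g.min(0)+g.max(0))/2; ms.append(c+R@m)
    print('stud',len(g),g.mean(0).round(4),m.round(4),g.min(0).round(4),g.max(0).round(4))
d=ms[1]-ms[0]; print('mid',((ms[0]+ms[1])/2).round(4),'sep',np.linalg.norm(d),'yaw',np.degrees(np.arctan2(-d[0],d[1])))
```

```text
bed [ 0.5198 -0.2335  0.0615] 19.909287268360124 -16.616545246886673 0.05933637544512749
stud 15 [ 0.0073 -0.0526  0.0122] [ 0.0062 -0.0523  0.0125] [ 0.0039 -0.0592  0.0111] [ 0.0086 -0.0454  0.0138]
stud 4 [0.0051 0.0527 0.0128] [0.0046 0.0527 0.0128] [0.002  0.0515 0.0122] [0.0073 0.054  0.0135]
mid [ 0.5206 -0.2335  0.0752] sep 0.10503867061100468 yaw -15.727668997857204
```

Request:
carry_out(series=[[[-1, 0.002, 0.037, 0, 0, 0, 3], [-1, 0.002, 0.037, 0, 0, 0, 3], [-1, 0.002, 0.037, 0, 0, 0, 3], [-1, 0.002, 0.037, 0, 0, 0, 3], [-1, 0.002, 0.037, 0, 0, 0, 3], [-1, 0.002, 0.037, 0, 0, 0, 3], [-1, 0.002, 0.037, 0, 0, 0, 3], [-1, 0.002, 0.037, 0, 0, 0, 2.3]]])

```text
clock: 2.93
ee_pos: [0.5353, 0.0615, 0.241]
orientation: [[0.993, 0.118, 0.001], [0.118, -0.993, -0.001], [0.001, 0.001, -1.0]]
contact_force: [0.3, 0.9, 0.2]
finger_gap: 1.002
gripper_force: 0.0
```

Request:
carry_out(series=[[[-1, 0.001, 0.037, 0, 0, 0, 0], [-1, 0.001, 0.037, 0, 0, 0, 0], [-1, 0.001, 0.037, 0, 0, 0, 0], [-1, 0.001, 0.031, 0, 0, 0, 0], [-1, 0, 0, 0, 0, 0, 0], [-1, 0, 0, 0, 0, 0, 0]]])

```text
clock: 3.43
ee_pos: [0.5397, 0.2033, 0.2405]
orientation: [[0.993, 0.119, -0.0], [0.119, -0.993, -0.001], [-0.0, 0.001, -1.0]]
contact_force: [0.2, -0.6, 0.4]
finger_gap: 1.003
gripper_force: 0.0
```

Run:
```python
from h import *
f=grab('wrist'); save('w2.png',f['pixels'])
ce,sz,an,o,n,z,H=fitlamp(f,np.array([.54,.206]))
print('lamp',np.round(ce,4),np.round(sz,4),an,'orange',o.round(4),n,z,'housing',len(H),H.min(0),H.max(0),cv2.minAreaRect(H[:,:2].astype(np.float32)))
d=o[:2]-ce; print(np.degrees(np.arctan2(d[1],d[0])))
```

```text
lamp [0.5378 0.2056] [0.0935 0.1731] 9.185652732849121 orange [nan nan nan] 7246 0.007186311177614674 housing 62380 [0.50727008 0.12813528 0.05301794] [0.58362454 0.2880961  0.34899275] ((0.5418258905410767, 0.20433688163757324), (0.06616239994764328, 0.16110409796237946), 6.914350986480713)
nanh.py:30: RuntimeWarning: Mean of empty slice.
  return ce,sz,an,P[org].mean(0),len(A),np.median(A[:,2]),H
  ret = um.true_divide(
```

View pics/w2.png

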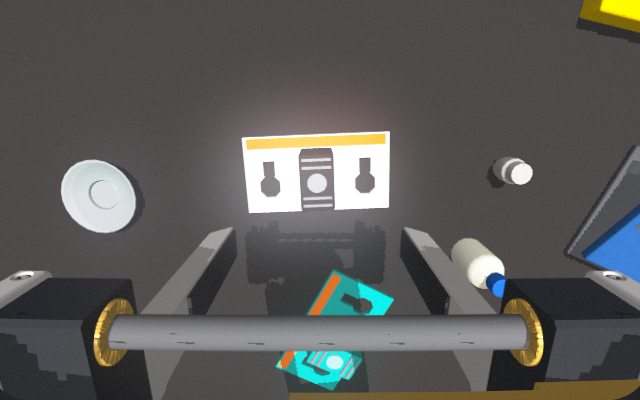

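```bash
cat >> h.py <<'E'
def onplane(f,uv,p0,n):
    p=rays(f,uv); d=np.c_[p[:,0],-p[:,1],-np.ones(len(p))]; E=np.array(f['extrinsics']); o=-E[:3,:3].T@E[:3,3]; d=d@E[:3,:3]
    return o+d*(((p0-o)@n)/(d@n))[:,None]
def biggest(m,k=1):
    n,l,s,c=cv2.connectedComponentsWithStats(m.astype(np.uint8)); i=1+np.argsort(-s[1:,4])[:k]; return [(l==j,c[j],s[j,4]) for j in i]
E
python3 - <<'E'
from h import *
f=grab('wrist'); px=f['pixels'].astype(int)
z=f['z_map']
w=((px.min(2)>120)|((px[...,0]>170)&(px[...,2]<110)))
w[:120]=0;w[225:]=0;w[:,:230]=0;w[:,405:]=0
m=biggest(w)[0][0]; v,u=np.nonzero(m); Z=np.array([0,0,1.])
Q=onplane(f,np.c_[u,v],np.array([0,0,.006]),Z); r=cv2.minAreaRect(Q[:,:2].astype(np.float32)); print('plate',r)
# stud pixels from earlier picture, camera rigid on tool
s=manip.state(); E=np.array(f['extrinsics']); T=np.eye(4); T[:3,:3]=s['orientation']; T[:3,3]=s['ee_pos']
M=E@T; np.save('M.npy',M)
T1=np.eye(4); T1[:3,:3]=[[0.96,-0.28,-0.001],[-0.28,-0.96,0],[-0.001,0,-1]]; T1[:3,3]=[0.5207191,-0.23313247,0.24001226]
g=dict(f); g['extrinsics']=M@np.linalg.inv(T1)
im=cv2.cvtColor(cv2.imread('pics/w1.png'),cv2.COLOR_BGR2RGB).astype(int)
y=(im[...,0]>130)&(im[...,0]-im[...,2]>60); y[:160]=0;y[215:]=0;y[:,:230]=0;y[:,400:]=0
yaw=np.radians(-16.7);t=np.radians(20); x=np.array([np.cos(yaw)*np.cos(t),np.sin(yaw)*np.cos(t),np.sin(t)]); yy=np.array([-np.sin(yaw),np.cos(yaw),0]); n=np.cross(x,yy)
R=np.c_[x,yy,n]; c=np.array([.5203,-.2335,.060])
b=(im[...,2]>100)&(im[...,0]<80); b[:105]=0; b[240:]=0; b[:,:210]=0;b[:,430:]=0
v,u=np.nonzero(biggest(b)[0][0]); q=(onplane(g,np.c_[u,v],c,n)-c)@R; print('bed rect',cv2.minAreaRect(q[:,:2].astype(np.float32)),q.min(0),q.max(0))
for mm,cc,a in biggest(y,2): print(cc,a,((onplane(g,cc,c+.014*n,n)-c)@R).round(4), onplane(g,cc,c+.014*n,n).round(4))
E
```

```text
plate ((0.5312151908874512, 0.2058834284543991), (0.10835494101047516, 0.1728295087814331), 9.694703102111816)
bed rect ((0.0013661757111549377, -9.866058826446533e-05), (0.19054663181304932, 0.15327119827270508), 89.97406005859375) [-7.52780991e-02 -9.53528583e-02 -6.04135334e-17] [7.80364300e-02 9.51555604e-02 9.34829740e-17]
[372.36501901 190.27756654] 263 [[ 0.0007 -0.0515  0.014 ]] [[ 0.5015 -0.2816  0.0734]]
[258.85877863 189.41603053] 262 [[0.0005 0.0602 0.014 ]] [[ 0.5334 -0.1746  0.0733]]
```

Request:
carry_out(series=[[[-1, 0.0, 0.0025, -0.03, 0, 0, 1.0], [-1, 0, 0, -0.035, 0, 0, 0], [-1, 0, 0, -0.035, 0, 0, 0], [-1, 0, 0, -0.035, 0, 0, 0], [-1, 0, 0, -0.035, 0, 0, 0], [-1, 0, 0, -0.0265, 0, 0, 0], [-1, 0, 0, 0, 0, 0, 0], [-1, 0, 0, 0, 0, 0, 0]]])

```text
clock: 4.2
ee_pos: [0.539, 0.2039, 0.0429]
orientation: [[0.991, 0.133, -0.004], [0.133, -0.991, -0.001], [-0.004, 0.001, -1.0]]
contact_force: [-0.4, 0.5, 0.9]
finger_gap: 1.002
gripper_force: 0.0
```

Request:
carry_out(series=[[[0.5, 0, 0, 0, 0, 0, 0], [0.5, 0, 0, 0, 0, 0, 0], [0.5, 0, 0, 0, 0, 0, 0], [0.5, 0, 0, 0, 0, 0, 0], [0.5, 0, 0, 0, 0, 0, 0], [0.5, 0, 0, 0, 0, 0, 0], [0.5, 0, 0, 0, 0, 0, 0], [0.5, 0, 0, 0, 0, 0, 0]]], newtons=30)

```text
clock: 4.87
ee_pos: [0.5398, 0.2062, 0.044]
orientation: [[0.991, 0.136, -0.0], [0.136, -0.991, -0.0], [-0.0, 0.0, -1.0]]
contact_force: [0.4, -0.4, -0.2]
finger_gap: 0.469
gripper_force: 0.0
```

Run:
```python
from h import *
s=manip.state();print(s['finger_gap'],s['gripper_force'],s['contact_force'],s['ee_pos'])
f=grab('wrist'); save('w3.png',f['pixels'])
np.savez('w3.npz',E=f['extrinsics'],K=f['mtx'],k1=f['k1'],z=f['z_map'])
```

```text
0.46861032178805395 0.0 [ 0.42210408 -0.41901089 -0.20262919] [0.53977909 0.20620876 0.0440321 ]
```

View pics/w3.png

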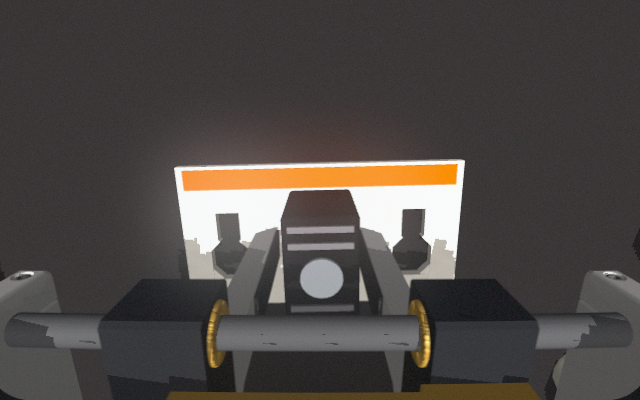

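The fingers straddle the housing but are still closing (gap 0.47, 44 mm). The striped edge runs at rows 160-165, from (177,168) to (463,160). I'll keep closing.

Request:
carry_out(series=[[[1, 0, 0, 0, 0, 0, 0], [1, 0, 0, 0, 0, 0, 0], [1, 0, 0, 0, 0, 0, 0], [1, 0, 0, 0, 0, 0, 0], [1, 0, 0, 0, 0, 0, 0], [1, 0, 0, 0, 0, 0, 0]]], newtons=35)

```text
clock: 5.42
ee_pos: [0.5398, 0.2056, 0.0439]
orientation: [[0.991, 0.136, -0.0], [0.136, -0.991, -0.001], [-0.0, 0.001, -1.0]]
contact_force: [0.5, -2.6, 0.3]
finger_gap: 0.383
gripper_force: 34.8
```

Request:
carry_out(series=[[[1, 0, 0, 0.01, 0, 0, 0], [1, 0, 0, 0.02, 0, 0, 0], [1, 0, 0, 0.03, 0, 0, 0], [1, 0, 0, 0.03, 0, 0, 0], [1, 0, 0, 0.03, 0, 0, 0], [1, 0, 0, 0.03, 0, 0, 0], [1, 0, 0, 0, 0, 0, 0], [1, 0, 0, 0, 0, 0, 0]]])

```text
clock: 6.08
ee_pos: [0.5403, 0.207, 0.1951]
orientation: [[0.991, 0.137, 0.003], [0.137, -0.991, 0.002], [0.003, -0.002, -1.0]]
contact_force: [-0.5, 0.1, -6.3]
finger_gap: 0.385
gripper_force: 34.8
```

```bash
cat > lampfit.py <<'E'
from h import *
def lamp_in_tool(f,s,zt):
    "striped edge line: stripe pixels on plane tool z=zt (top of plate)"
    px=f['pixels'].astype(int); T=np.array(s['orientation']); p=np.array(s['ee_pos'])
    o=(px[...,0]>200)&(px[...,2]<90)&(px[...,1]>70)&(px[...,1]<185); o[300:]=0
    m=biggest(o)[0][0]; v,u=np.nonzero(m)
    Q=(onplane(f,np.c_[u,v],p+T[:,2]*zt,T[:,2])-p)@T
    return cv2.minAreaRect(Q[:,:2].astype(np.float32)),Q.mean(0),np.median(((world(f,np.c_[u,v])-p)@T)[:,2]),len(u)
E
python3 - <<'E'
from lampfit import *
s=manip.state(); f=grab('wrist'); s=manip.state(); save('w4.png',f['pixels']); print(s['ee_pos'],s['finger_gap'],s['contact_force'])
print(lamp_in_tool(f,s,.038))
E
```

```text
[0.53895182 0.20645459 0.19229448] 0.3857673517262582 [-0.93673922  0.1607191  -7.32250897]
(((0.036730557680130005, -0.0021786242723464966), (0.1630779355764389, 0.011778983287513256), 88.89598083496094), array([ 0.03679996, -0.00150745,  0.038     ]), np.float64(0.03307227811183253), 5272)
```

View pics/w4.png

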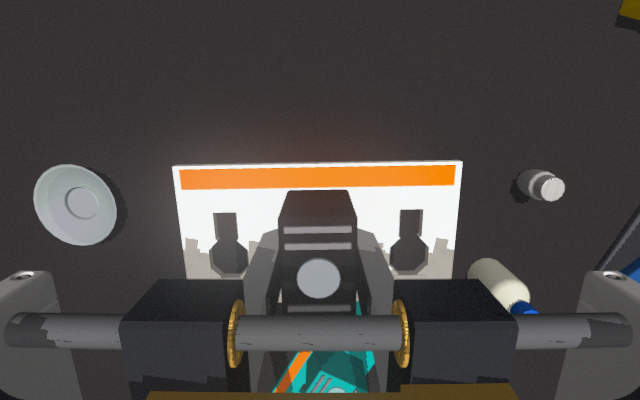

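The lamp is held level in view (gap 36 mm), with the stripe from (181,178) to (455,176). Next I check its tilt in the grip by depth.

```bash
cat >> lampfit.py <<'E'
def plate_plane(f,s,cut=.012):
    px=f['pixels'].astype(int); T=np.array(s['orientation']); p=np.array(s['ee_pos'])
    P,uv=cloud(f); c=px[uv[:,1],uv[:,0]]; Q=(P-p)@T
    k=((c.min(1)>120)|((c[:,0]>200)&(c[:,2]<90)))&(abs(Q[:,2]-.036)<.02)&(abs(Q[:,0])<.06)&(abs(Q[:,1])<.1)&(uv[:,1]<300)
    Q=Q[k]
    for _ in range(4):
        A=np.c_[Q[:,:2],np.ones(len(Q))]; a=np.linalg.lstsq(A,Q[:,2],rcond=None)[0]; r=Q[:,2]-A@a; Q=Q[abs(r)<.004]
    return a,len(Q),r.std(),Q.min(0),Q.max(0),cv2.minAreaRect(Q[:,:2].astype(np.float32))
E
python3 - <<'E'
from lampfit import *
f=grab('wrist'); s=manip.state(); print(s['ee_pos'],np.array(s['orientation'])[2])
for x in plate_plane(f,s): print(np.round(x,4) if not isinstance(x,tuple) else x)
f=grab('scene')
P,uv=cloud(f); c=f['pixels'][uv[:,1],uv[:,0]].astype(int); p=np.array(s['ee_pos']);T=np.array(s['orientation']); Q=(P-p)@T
k=(abs(Q[:,0])<.07)&(abs(Q[:,1])<.11)&(abs(Q[:,2]-.036)<.02)&((c.min(1)>120)|((c[:,0]>180)&(c[:,2]<90))); Q=Q[k]
for _ in range(4):
    A=np.c_[Q[:,:2],np.ones(len(Q))]; a=np.linalg.lstsq(A,Q[:,2],rcond=None)[0]; r=Q[:,2]-A@a; Q=Q[abs(r)<.004]
print('scene',a.round(4),len(Q),r.std(),cv2.minAreaRect(Q[:,:2].astype(np.float32)))
E
```

```text
[0.53822708 0.20610646 0.19066908] [-5.66435773e-03  1.51081739e-04 -9.99983946e-01]
[-0.0104  0.0027  0.035 ]
19297
0.0007
[-0.0437 -0.0865  0.0317]
[0.0465 0.0833 0.0391]
((0.000509403645992279, -0.0014669299125671387), (0.16910377144813538, 0.08918899297714233), 88.9676742553711)
scene [-0.0028  0.002   0.0378] 1303 0.0014497073582781185 ((0.0005892477929592133, -0.0007874965667724609), (0.16796673834323883, 0.09277460724115372), 89.51766967773438)
```

Request:
carry_out(series=[[[1, 0, -0.02, 0.02, 0, 0, -3], [1, -0.003, -0.036, 0.01, 0, 0, -4], [1, -0.003, -0.036, 0, 0, 0, -4], [1, -0.003, -0.036, 0, 0, 0, -4], [1, -0.003, -0.036, 0, 0, 0, -4], [1, -0.003, -0.036, 0, 0, 0, -4], [1, -0.003, -0.036, 0, 0, 0, -2.2], [1, -0.003, -0.036, 0, 0, 0, 0]]])

```text
clock: 6.9
ee_pos: [0.5171, -0.0671, 0.2207]
orientation: [[0.954, -0.3, -0.005], [-0.3, -0.954, 0.002], [-0.006, 0.0, -1.0]]
contact_force: [0.6, 0.7, -6.5]
finger_gap: 0.382
gripper_force: 34.8
```

Request:
carry_out(series=[[[1, -0.003, -0.036, 0, -1, -3.18, 0], [1, -0.003, -0.036, 0, -1, -3.18, 0], [1, -0.003, -0.036, 0, -1, -3.18, 0], [1, -0.003, -0.036, 0, -1, -3.18, 0], [1, -0.003, -0.014, 0, -1, -3.18, 0], [1, 0, 0, 0, -1, -3.18, 0], [1, 0, 0, 0, 0, 0, 0], [1, 0, 0, 0, 0, 0, 0]]])

```text
clock: 7.57
ee_pos: [0.5017, -0.2229, 0.2203]
orientation: [[0.899, -0.299, 0.32], [-0.283, -0.954, -0.099], [0.335, -0.002, -0.942]]
contact_force: [0.5, -0.1, -5.2]
finger_gap: 0.383
gripper_force: 34.8
```

```bash
cat > tgt.py <<'E'
from h import *
yaw=np.radians(-16.65);t=np.radians(20); x=np.array([np.cos(yaw)*np.cos(t),np.sin(yaw)*np.cos(t),np.sin(t)]); yy=np.array([-np.sin(yaw),np.cos(yaw),0]); n=np.cross(x,yy)
RB=np.c_[x,yy,n]; S=np.array([.51745,-.2281,.07335])
def report(s):
    T=np.array(s['orientation']); d=(np.array(s['ee_pos'])-S)@RB
    L=T.copy(); L[:,1]*=-1; L[:,2]*=-1  # lamp-like axes
    from scipy.spatial.transform import Rotation as Ro
    print('t',s['clock'],'ee',np.round(s['ee_pos'],4),'TCP rel studs in bed axes mm',(d*1000).round(1),'rot err deg (bed axes)',np.degrees(Ro.from_matrix(RB.T@L).as_rotvec()).round(2),'F',np.round(RB.T@s['contact_force'],1),'M',np.round(RB.T@s['torque'],2),'gap',round(s['finger_gap'],3))
E
python3 - <<'E'
from tgt import *
report(manip.state())
E
```

```text
t 7.5667 ee [ 0.5017 -0.2229  0.2203] TCP rel studs in bed axes mm [ 34.7   0.5 143.8] rot err deg (bed axes) [-0.18  0.44 -0.76] F [-1.3  0.1 -5. ] M [ 0.04  0.59 -0.02] gap 0.383
```

Request:
carry_out(series=[[[1, 0.001, -0.0007, -0.02, 0, 0, 0], [1, 0.001, -0.0007, -0.02, 0, 0, 0], [1, 0.001, -0.0007, -0.02, 0, 0, 0], [1, 0.001, -0.0006, -0.0147, 0, 0, 0], [1, 0, 0, 0, 0, 0, 0], [1, 0, 0, 0, 0, 0, 0], [1, 0, 0, 0, 0, 0, 0]]])

```text
clock: 8.15
ee_pos: [0.5088, -0.2264, 0.1502]
orientation: [[0.897, -0.298, 0.327], [-0.279, -0.955, -0.103], [0.343, 0.001, -0.939]]
contact_force: [0.0, -0.6, -6.0]
finger_gap: 0.383
gripper_force: 34.8
```

Run:
```python
from tgt import *
from lampfit import *
f=grab('wrist'); s=manip.state(); report(s); save('w5.png',f['pixels'])
a=plate_plane(f,s); print(a[0].round(4),a[1],a[5]); print(lamp_in_tool(f,s,.038))
g=grab('side'); im=g['pixels']; save('s5.png',im)
from h import *
s=manip.state(); u=proj(g,s['ee_pos'])[0].astype(int); print(u)
c=im[max(u[1]-70,0):u[1]+80,u[0]-100:u[0]+100]; save('s5c.png',cv2.resize(c,None,fx=4,fy=4,interpolation=cv2.INTER_CUBIC)[:600,:800])
```

```text
t 8.2 ee [ 0.509  -0.2267  0.151 ] TCP rel studs in bed axes mm [18.6 -1.1 75.8] rot err deg (bed axes) [-0.3  -0.13 -0.62] F [-2.4  0.1 -4.9] M [0.04 0.58 0.  ] gap 0.384
[-0.0068  0.003   0.0373] 19514 ((-0.0010324865579605103, -0.001405373215675354), (0.1693314015865326, 0.08901619166135788), 88.96551513671875)
(((0.03507506847381592, -0.002147868275642395), (0.16037945449352264, 0.011768936179578304), 88.96153259277344), array([ 0.03514423, -0.00178809,  0.038     ]), np.float64(0.03679507168259662), 5365)
[365 212]
```

View pics/s5c.png

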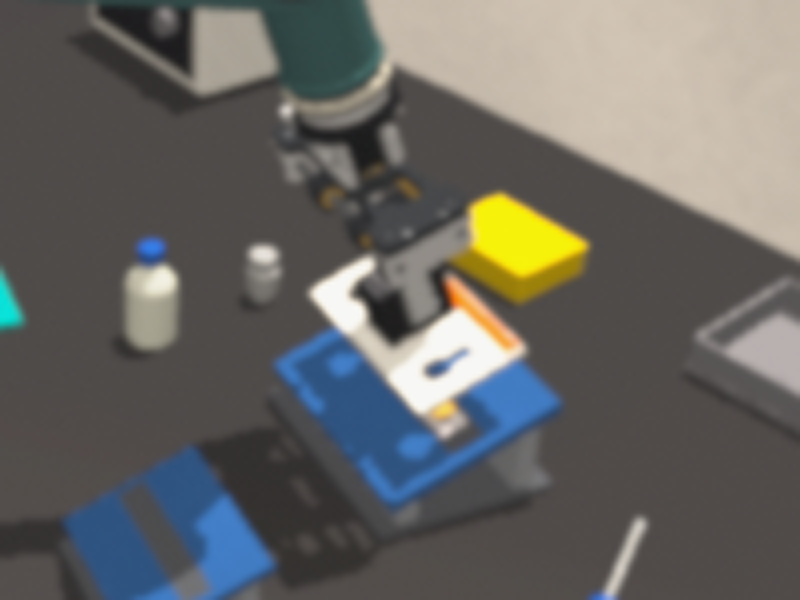

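View pics/w5.png

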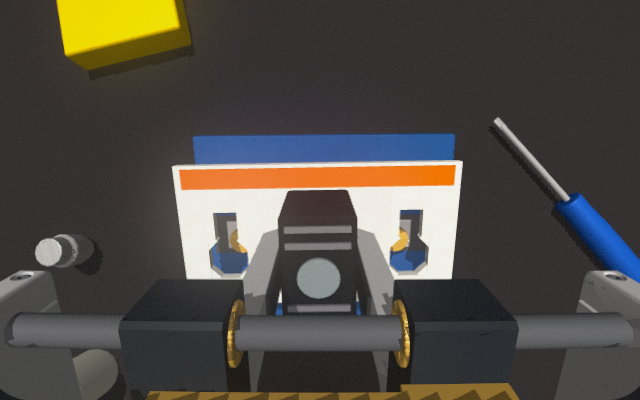

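Seen from the wrist camera, the gold heads show through both keyholes symmetrically at (238,240) and (400,240), with the keyholes at (229,255) and (409,255), so y is good. The side view shows the plate parallel to the bed. I'll let it settle and then go down.

Request:
carry_out(series=[[[1, 0, 0, 0, 0, 0, 0], [1, 0, 0, 0, 0, 0, 0], [1, 0, 0, 0, 0, 0, 0], [1, 0, 0, 0, 0, 0, 0]]])

```text
clock: 8.58
ee_pos: [0.5079, -0.2267, 0.1498]
orientation: [[0.897, -0.299, 0.327], [-0.28, -0.954, -0.103], [0.343, 0.001, -0.939]]
contact_force: [-0.8, 0.6, -6.3]
finger_gap: 0.385
gripper_force: 34.8
```

Run:
```python
from tgt import *
report(manip.state())
f=grab('wrist'); s=manip.state(); report(s)
# visible gold vs predicted heads and keyholes
px=f['pixels'].astype(int); y=(px[...,0]>130)&(px[...,0]-px[...,2]>70)&(px[...,1]>100); y[:205]=0;y[275:]=0;y[:,:205]=0;y[:,435:]=0
for m,c,a in biggest(y,2):
    v,u=np.nonzero(m); q=(onplane(f,np.c_[u,v],S,n)-S)@RB; print('gold',a,c.round(1),(q[:,:2].min(0)*1e3).round(1),(q[:,:2].max(0)*1e3).round(1))
# keyhole outlines: non-white blobs in plate plane
w=(px.min(2)<110); T=np.array(s['orientation']);p=np.array(s['ee_pos'])
w[:195]=0;w[278:]=0; 
for lo,hi in((200,262),(376,436)):
    k=w.copy(); k[:,:lo]=0;k[:,hi:]=0
    for m,c,a in biggest(k,1):
        v,u=np.nonzero(m); q=(onplane(f,np.c_[u,v],p+T[:,2]*.038,T[:,2])-p)@T; print('hole',a,c.round(1),(q[:,:2].min(0)*1e3).round(1),(q[:,:2].max(0)*1e3).round(1))
```

```text
t 8.5833 ee [ 0.5079 -0.2267  0.1498] TCP rel studs in bed axes mm [17.2 -1.4 75.1] rot err deg (bed axes) [-0.29 -0.04 -0.68] F [-3.   0.4 -5.6] M [0.01 0.63 0.02] gap 0.385
t 8.6333 ee [ 0.5078 -0.2267  0.1496] TCP rel studs in bed axes mm [17.  -1.4 74.9] rot err deg (bed axes) [-0.29 -0.02 -0.68] F [-1.8  0.6 -6.7] M [ 0.03  0.58 -0.03] gap 0.383
gold 179 [400.3 240. ] [-10.1 -65.1] [  6.4 -54.3]
gold 160 [235.9 241.7] [-10.2  53. ] [ 6.4 64.4]
hole 1472 [227.1 247.1] [-26.6 -69.3] [ 13.5 -45.7]
hole 1467 [409.2 244. ] [-24.4  43.7] [15.4 67.3]
```

Request:
carry_out(series=[[[1, 0.0018, -0.0005, -0.0065, 0, 0, 0], [1, 0.0018, -0.0005, -0.0065, 0, 0, 0], [1, 0.0018, -0.0005, -0.0065, 0, 0, 0], [1, 0.0017, -0.0006, -0.0065, 0, 0, 0], [1, 0, 0, 0, 0, 0, 0], [1, 0, 0, 0, 0, 0, 0], [1, 0, 0, 0, 0, 0, 0], [1, 0, 0, 0, 0, 0, 0]]])

```text
clock: 9.3
ee_pos: [0.5152, -0.2289, 0.1238]
orientation: [[0.897, -0.299, 0.327], [-0.28, -0.954, -0.103], [0.343, 0.001, -0.939]]
contact_force: [0.5, -0.5, -6.1]
finger_gap: 0.384
gripper_force: 34.8
```

Run:
```python
from tgt import *
report(manip.state())
```

```text
t 9.3 ee [ 0.5152 -0.2289  0.1238] TCP rel studs in bed axes mm [15.4 -1.4 48.1] rot err deg (bed axes) [-0.29 -0.05 -0.67] F [-1.5 -0.4 -6. ] M [ 0.01  0.55 -0.03] gap 0.384
```

Request:
carry_out(series=[[[1, 0.00066, -0.0002, -0.0019, 0, 0, 0], [1, 0.00066, -0.0002, -0.0019, 0, 0, 0], [1, 0.00066, -0.0002, -0.0019, 0, 0, 0], [1, 0.00066, -0.0002, -0.0019, 0, 0, 0], [1, 0, 0, 0, 0, 0, 0]]])

```text
clock: 9.72
ee_pos: [0.5173, -0.2293, 0.115]
orientation: [[0.897, -0.299, 0.325], [-0.281, -0.954, -0.102], [0.341, 0.0, -0.94]]
contact_force: [0.3, 0.9, -6.2]
finger_gap: 0.383
gripper_force: 34.8
```

Run:
```python
from tgt import *
report(manip.state())
```

```text
t 9.7167 ee [ 0.5173 -0.2293  0.115 ] TCP rel studs in bed axes mm [14.5 -1.2 39. ] rot err deg (bed axes) [-0.26  0.06 -0.68] F [-2.1  0.9 -5.8] M [0.04 0.66 0.02] gap 0.383
```

The plate is 5 mm past the head tops with no contact force, so both studs are in. I'll go on down to the bed.

Request:
carry_out(series=[[[1, 0.0007, -0.0002, -0.0019, 0, 0, 0], [1, 0.0007, -0.0002, -0.0019, 0, 0, 0], [1, 0.0007, -0.0002, -0.0019, 0, 0, 0], [1, 0.0006, -0.0002, -0.0019, 0, 0, 0], [1, 0, 0, 0, 0, 0, 0], [1, 0, 0, 0, 0, 0, 0]]])

```text
clock: 10.22
ee_pos: [0.5202, -0.2302, 0.1078]
orientation: [[0.897, -0.299, 0.326], [-0.281, -0.954, -0.102], [0.342, 0.0, -0.94]]
contact_force: [-0.5, 0.0, -6.0]
finger_gap: 0.38
gripper_force: 34.8
```

Run:
```python
from tgt import *
report(manip.state())
```

```text
t 10.2167 ee [ 0.5202 -0.2302  0.1078] TCP rel studs in bed axes mm [14.8 -1.2 31.3] rot err deg (bed axes) [-0.27  0.03 -0.67] F [-2.5 -0.1 -5.4] M [0.03 0.63 0.01] gap 0.38
```

Request:
carry_out(series=[[[1, 0.0003, -0.0001, -0.0009, 0, 0, 0], [1, 0.0003, -0.0001, -0.0009, 0, 0, 0], [1, 0, 0, 0, 0, 0, 0], [1, 0, 0, 0, 0, 0, 0]]])

```text
clock: 10.55
ee_pos: [0.521, -0.2306, 0.1071]
orientation: [[0.897, -0.299, 0.327], [-0.28, -0.954, -0.103], [0.343, 0.001, -0.939]]
contact_force: [-3.7, 1.0, -1.9]
finger_gap: 0.382
gripper_force: 34.9
```

Run:
```python
from tgt import *
report(manip.state())
```

```text
t 10.55 ee [ 0.521  -0.2306  0.1071] TCP rel studs in bed axes mm [15.4 -1.4 30.3] rot err deg (bed axes) [-0.29 -0.05 -0.67] F [-4.3 -0.1 -0.4] M [0.25 0.81 0.1 ] gap 0.382
```

Request:
carry_out(series=[[[-0.2, 0, 0, 0, 0, 0, 0], [-0.2, 0, 0, 0, 0, 0, 0], [-0.2, 0, 0, 0, 0, 0, 0], [-0.2, 0, 0, 0, 0, 0, 0], [-0.2, 0, 0, 0, 0, 0, 0], [-0.2, 0, 0, 0, 0, 0, 0], [-0.2, 0, 0, 0, 0, 0, 0], [-0.2, 0, 0, 0, 0, 0, 0]]])

```text
clock: 11.22
ee_pos: [0.5209, -0.2305, 0.1063]
orientation: [[0.897, -0.299, 0.326], [-0.28, -0.954, -0.103], [0.342, 0.001, -0.94]]
contact_force: [0.4, 0.0, 0.1]
finger_gap: 0.599
gripper_force: 0.0
```

Run:
```python
from tgt import *
from lampfit import *
f=grab('wrist'); s=manip.state(); report(s); save('w6.png',f['pixels'])
a=plate_plane(f,s); T=np.array(s['orientation']);p=np.array(s['ee_pos'])
ce=np.r_[a[5][0],a[0][2]]; print(a[0].round(4),a[5]); print('plate-top centre rel bed stud line mm',((p+T@ce-S)@RB*1e3).round(1),'(14,0,-8 expected)', 'hands gap',s['finger_gap'])
```

```text
t 11.2667 ee [ 0.5209 -0.2305  0.1063] TCP rel studs in bed axes mm [15.  -1.3 29.6] rot err deg (bed axes) [-0.28 -0.01 -0.68] F [ 0.3 -0.5  0.6] M [-0.03  0.12 -0.01] gap 0.599
[-0.0048  0.0055  0.036 ] ((-0.00040962547063827515, -0.0011200159788131714), (0.1691906750202179, 0.0898289754986763), 88.92972564697266)
plate-top centre rel bed stud line mm [14.6 -0.4 -6.4] (14,0,-8 expected) hands gap 0.5985706857917455
```

View pics/w6.png

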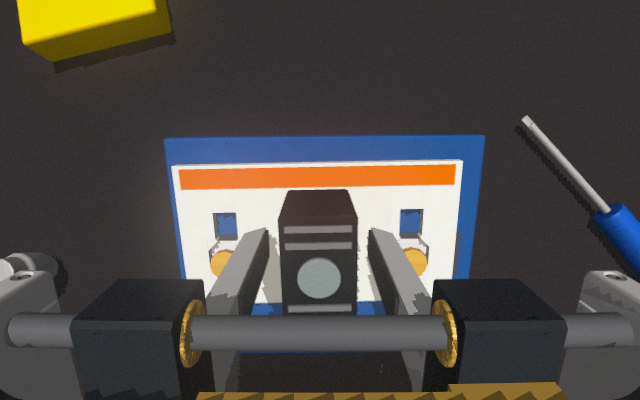

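The plate lies flat with the heads standing in the wide parts, at (222,263) and (414,262), and the fingers are free. I'll grip lightly again and drag it 28 mm down the slope.

Request:
carry_out(series=[[[1, 0, 0, 0, 0, 0, 0], [1, 0, 0, 0, 0, 0, 0], [1, 0, 0, 0, 0, 0, 0], [1, 0, 0, 0, 0, 0, 0], [1, 0, 0, 0, 0, 0, 0], [1, 0, 0, 0, 0, 0, 0], [1, 0, 0, 0, 0, 0, 0], [1, 0, 0, 0, 0, 0, 0]]], newtons=10)

```text
clock: 11.93
ee_pos: [0.5208, -0.2305, 0.1062]
orientation: [[0.897, -0.299, 0.326], [-0.281, -0.954, -0.103], [0.342, 0.001, -0.94]]
contact_force: [-1.0, -0.9, -0.4]
finger_gap: 0.384
gripper_force: 10.0
```

Request:
carry_out(series=[[[1, -0.00315, 0.00094, -0.0012, 0, 0, 0], [1, -0.00315, 0.00094, -0.0012, 0, 0, 0], [1, -0.00315, 0.00094, -0.0012, 0, 0, 0], [1, -0.00315, 0.00094, -0.0012, 0, 0, 0], [1, -0.00315, 0.00094, -0.0012, 0, 0, 0], [1, -0.00315, 0.00094, -0.0012, 0, 0, 0], [1, -0.00315, 0.00094, -0.0012, 0, 0, 0], [1, -0.00315, 0.00094, -0.0012, 0, 0, 0]]])

```text
clock: 12.6
ee_pos: [0.4959, -0.223, 0.0969]
orientation: [[0.896, -0.299, 0.328], [-0.281, -0.954, -0.103], [0.344, 0.0, -0.939]]
contact_force: [9.6, -1.7, -3.1]
finger_gap: 0.387
gripper_force: 10.0
```

```bash
cat > chk.py <<'E'
from tgt import *
from lampfit import *
f=grab('wrist'); s=manip.state(); report(s); save('w7.png',f['pixels'])
a=plate_plane(f,s); T=np.array(s['orientation']);p=np.array(s['ee_pos'])
ce=np.r_[a[5][0],a[0][2]]; print(a[0].round(4),a[5]); print('plate-top centre mm',((p+T@ce-S)@RB*1e3).round(1),s['gripper_force'])
E
python3 chk.py
```

```text
t 12.65 ee [ 0.4959 -0.223   0.0969] TCP rel studs in bed axes mm [-12.7  -1.3  29.7] rot err deg (bed axes) [-0.28 -0.14 -0.68] F [ 2.9  0.2 -3.7] M [ 0.38 -0.38 -0.02] gap 0.383
[-0.0076  0.0053  0.0361] ((-0.0004005059599876404, -0.001272149384021759), (0.169291689991951, 0.09016479551792145), 89.53321075439453)
plate-top centre mm [-13.   -0.2  -6.4] 9.973968118429184
```

Request:
carry_out(series=[[[1, -0.0009, 0.00027, -0.00034, 0, 0, 0], [1, -0.0009, 0.00027, -0.00034, 0, 0, 0], [1, -0.0009, 0.00027, -0.00034, 0, 0, 0], [1, 0, 0, 0, 0, 0, 0], [1, 0, 0, 0, 0, 0, 0]]])

```text
clock: 13.07
ee_pos: [0.4955, -0.2229, 0.0971]
orientation: [[0.894, -0.299, 0.332], [-0.28, -0.954, -0.105], [0.348, 0.0, -0.937]]
contact_force: [9.9, -0.7, -5.4]
finger_gap: 0.382
gripper_force: 10.0
```

```bash
python3 chk.py
```

```text
t 13.1167 ee [ 0.4955 -0.2229  0.0971] TCP rel studs in bed axes mm [-13.1  -1.3  30. ] rot err deg (bed axes) [-0.28 -0.39 -0.7 ] F [ 8.1  0.7 -7.5] M [ 0.45 -1.29 -0.08] gap 0.386
[-0.0104  0.0049  0.036 ] ((0.00019289180636405945, -0.0012146532535552979), (0.16935797035694122, 0.0893639400601387), 89.42838287353516)
plate-top centre mm [-12.6  -0.3  -6. ] 9.95838314294815
```

At the hard stop: force rose to 8–10 N with no further travel. Next I release and back off square to the bed.

Request:
carry_out(series=[[[-0.2, 0, 0, 0, 0, 0, 0], [-0.2, 0, 0, 0, 0, 0, 0], [-0.2, 0, 0, 0, 0, 0, 0], [-0.2, 0, 0, 0, 0, 0, 0], [-0.2, 0, 0, 0, 0, 0, 0], [-0.2, 0, 0, 0, 0, 0, 0], [-0.2, 0, 0, 0, 0, 0, 0]]])

```text
clock: 13.7
ee_pos: [0.4928, -0.2222, 0.0956]
orientation: [[0.897, -0.299, 0.326], [-0.281, -0.954, -0.103], [0.342, 0.001, -0.94]]
contact_force: [0.6, 0.0, 0.5]
finger_gap: 0.601
gripper_force: 0.0
```

Request:
carry_out(series=[[[-0.2, -0.0033, 0.001, 0.0094, 0, 0, 0], [-0.2, -0.0066, 0.002, 0.0188, 0, 0, 0], [-0.2, -0.0066, 0.002, 0.0188, 0, 0, 0], [-0.2, -0.0066, 0.002, 0.0188, 0, 0, 0], [-0.2, -0.0066, 0.002, 0.0188, 0, 0, 0], [-0.2, -0.0066, 0.002, 0.0188, 0, 0, 0], [-0.2, 0, 0, 0, 0, 0, 0], [-0.2, 0, 0, 0, 0, 0, 0]]])

```text
clock: 14.37
ee_pos: [0.4571, -0.2116, 0.201]
orientation: [[0.896, -0.299, 0.329], [-0.28, -0.954, -0.105], [0.345, 0.002, -0.938]]
contact_force: [0.4, -1.2, -0.3]
finger_gap: 0.601
gripper_force: 0.0
```

Run:
```python
from tgt import *
f=grab('wrist'); s=manip.state(); report(s); save('w8.png',f['pixels'])
P,uv=cloud(f); c=f['pixels'][uv[:,1],uv[:,0]].astype(int); Q=(P-S)@RB
k=(abs(Q[:,2]+.008)<.006)&(abs(Q[:,1])<.1)&(abs(Q[:,0])<.08)&((c.min(1)>110)|((c[:,0]>180)&(c[:,2]<90))); Q=Q[k]
A=np.c_[Q[:,:2],np.ones(len(Q))]; print(np.linalg.lstsq(A,Q[:,2],rcond=None)[0].round(4),cv2.minAreaRect(Q[:,:2].astype(np.float32)))
```

```text
t 14.4167 ee [ 0.4566 -0.2111  0.1991] TCP rel studs in bed axes mm [-16.4  -1.2 139.8] rot err deg (bed axes) [-0.29 -0.03 -0.67] F [ 0.   0.1 -0.1] M [ 0.08  0.19 -0.02] gap 0.599
[ 0.0065 -0.0002 -0.0065] ((-0.021059349179267883, 1.9691884517669678e-05), (0.10740143805742264, 0.17343120276927948), 0.30044418573379517)
```

View pics/w8.png

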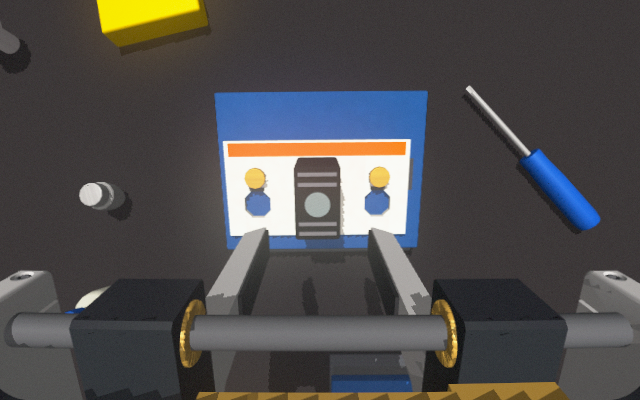

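The studs sit in the slot ends at (255,178) and (379,177), the plate is flat with its stripe uphill, and the gripper is clear. Handing in.

```bash
python3 -c "
from cell import manip; print(manip.hand_in())"
```

```text
the job is handed in; nothing more can be done
None
```

The lamp module is on the larger stand with its striped edge uphill: it was let go flat with the studs in the wide parts, then slid fully home to the hard stop and left clear of the gripper; I handed it in at about 14 s, and no verdict came back.

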